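# Lay a culture flask down in its rocker lane and flip the hold-down bar over it

## Task

Load the empty culture flask that stands on end at the front of the rocker platform into the free lane behind it: tip it over away from the robot so that it lies on its broad side with the cap pointing down the lane, push it along the lane until its cap stops against the bar across the back, then flip that lane's open hold-down bar over so that it rests on the flask. Push with the fingers only and never lift the flask, and leave the flask already loaded in the other lane, its bar and the things on the bench as they are.

Things in the scene. Friction and masses are not known exactly. Their poses are not given: they have to be found in the camera images.
- rocker: laboratory rocker, fixed, at rest: white housing under a level aluminium platform 320 mm (x) by 260 mm (y); its dark mat is 85 mm above the bench. Origin: centre of the underside, on the bench; x runs from the front edge (robot side) to the back, y to the left, z up; it may stand turned a little. Two lanes along x: the left one (centre y = +51 mm) is free, the right one (y = -51 mm) holds a flask.
- lane_stop (a point): point on the mat in the middle of the free lane at the foot of the stop bar's front face (rocker x = 138 mm): a rubber-faced upright strip 30 mm high across the back. Lanes are bounded by rails 8 mm wide, 9 mm high and 94 mm apart (flask 80 mm) that run forward from the stop bar to x = 25 mm, the outer ones on to a flared mouth at x = -3 mm. The front 150 mm of the mat is bare.
- lane_home (a point): point on the mat in the middle of the free (left) lane where the middle of the flask's heel edge lies when the flask is fully home (rocker x = -9 mm, y = +51 mm, z = 85 mm); axes as the rocker's. Rails begin just behind it, so fingers that push the flask home need not enter the lane.
- flask: the flask to load: clear flat-sided plastic culture flask, 50 to 100 g, white screw cap, standing on its base end at the front of the mat, roughly before the free lane, up to 12 degrees askew to it. Body 35 mm thick (x), 80 mm wide (y), 103 mm high, shoulders rounded from 82 mm up; 147 mm high with the cap. Origin: centre of the base end; z to the cap, x through the thickness, -x side (matt white patch) to the robot.
- flask_heel (a point): middle of the flask's edge between the base end and the +x broad side: the edge it tips over on, away from the robot, once tilted some 20 degrees; it stays on the mat throughout. The +x side ends up on the mat and the patch side on top.
- flask_cap (a point): centre of the outer face of the flask's cap (26 mm across), 144 mm from the base end along z and 8 mm to the -x side, as the neck leans 10 degrees that way; so the cap clears the rails when the flask lies patch side up
- bar_free (a joint): angle (rad) of the free lane's hold-down bar, a U of 6 mm steel rod, 100 g, hinged along rocker x at the outer (left) edge of that lane. 0: level, resting on a flask in the lane; 1.57: upright; 2.0: leaning outward (left) on its stop; -0.25: fallen into an empty lane. Starts at 1.7 to 2.0. The hinge is slightly stiff (stays put near upright); half way over it falls shut by itself.
- bar_free_cross (a point): middle of that bar's cross piece (45 mm long along the rocker's x, in a black rubber sleeve 8 mm thick), 75 mm from the hinge line
- bar_free_pivot (a point): point on that bar's hinge line (level with the cross piece's middle), 124.5 mm above the bench
- flask_loaded: the like flask that already lies home in the right lane, same size and axes; leave it alone
- bar_loaded (a joint): angle of the right lane's hold-down bar, which lies shut at 0 on the loaded flask (hinged at the right edge of the platform); leave it alone
- petri_one: bystander: clear round dish 58 mm across, 15 mm high, on the bench to the left of the rocker; origin at the centre of its underside
- dropper_white: bystander: white dropper bottle with a green cone, 31 mm across, 96 mm high, farther to the left; origin at the centre of its underside
- wash_pink0: bystander: pink capped bottle, 68 mm across, 150 mm high, to the right of the rocker; origin at the centre of its underside
- jar_powder: bystander: small clear jar with a white lid, 47 mm across, 37 mm high, on the bench to the right of the rocker; origin at the centre of its underside
There are look-alikes about, which are no part of the job. Leave any green or purple look-alike of the flask alone.

How it is judged:
By the outcome, as a careful person would: the job done as asked, in the order asked, and still so for the second after the job is handed in, with the robot touching nothing.
It also fails if it takes over 56 s, if anything falls off the work surface, if the arm or the gripper's body presses on something with over 40 N, if the wrist force passes 120 N, or if a joint passes its speed limit or range.

## Robot

A 7-joint arm with a two-finger parallel gripper is mounted at the origin on a cart in front of the work surface, level with it; the furniture and walls round the work are solid. World frame = base frame: x ahead of the robot, y to its left, z up, the work surface at z = 0. Lengths are in m, angles in rad, forces in N, time in s.
With the tool pointing down it reaches from about 0.35 to 0.9 m from the base axis. Payload 8.1 kg.
Tool frame: the origin (TCP) lies midway between the tips of the shut fingers; the grasp point (between the pads) lies 19 mm behind it; z points along the fingers, y is the direction in which the jaws open and shut (so a half turn about z gives the same grasp; the last joint's range is limited). The gripper opens to 92 mm and grips with 3 to 60 N. Pads are 19 mm wide; open, the fingers measure 130 mm over their backs; the gripper's body (75 mm by 190 mm) begins 47 mm behind the grasp point.
Start: joints at [-1.237, 0.434, 0.025, 1.573, -0.012, 1.134, -0.075], TCP at [0.264, 0.566, 0.227] pointing down, gripper open.
Joint ranges: [-2.62, 2.62], [-0.44, 2.09], [-1.27, 1.32], [0.08, 2.57], [-1.32, 4.46], [0.12, 2], [-2.74, 2.74]. Speed limits (rad/s): [2.22, 2.22, 3.01, 3.01, 3.14, 3.14, 3.14].

## Interface

Orientations are given as a rotation vector (axis times angle).
In Python, from cell import monitor, get_image, get_calibration, workorder, look_for, masks_of gives the robot as it stands.
- The arm moves only by the shell command python3 -m crank 'ROWS' [FORCE]. ROWS is JSON, a list of rows, each a list of 3 entries, a list of its own where there are three numbers: the shift along the tool's x, y, z in cm, then the turn about the tool's z in degrees, then the closure in counts, from 0 (fully open) to 255 (shut). A call has 1 to 5 rows; each row shifts and turns the commanded pose from where the row before left it, along the tool's axes as they then stand; what a row does not reach is not made up. A row lasts 1/10 s, in which the tool goes at most 50 mm and 8.59 degrees, less where a joint would pass 70% of its speed; a pose out of reach is approached as far as the arm can. A call with a gripper value outside its range is refused whole. The fingers move at their own pace and stop on an object; FORCE is the grip in N (left out, the last holds). Time passes only in rows, so rows that do not move let the fingers close. It gives the time, the measured TCP pose, the force and the opening at its end, in the units of the state.
- monitor.observe(): the state, without advancing time (a new reading comes with each control period).
- get_image(name): name is "scene" or "top" or "wrist"; returns (picture, depth): 420x560x3 uint8, red, green, blue; 420x560 float32, m along the optical axis (not along the pixel's ray), 0 where there is no reading.
- get_calibration(name): a dict with "fx", "fy", "cx", "cy" (pixels), "R" (3x3) and "t" (3): a world point X has camera coordinates R X + t. Camera axes: x right, y down, z forward; pixel columns grow to the right and rows downward; lengths in m; the calibration is good to about 2 mm. The wrist camera is an equidistant fisheye: a pixel r from the principal point sees the ray r / f radians off the axis. A picture is of the moment at which its call begins: read the wrist's pose just before it. get_calibration takes no time and is no camera call; for the wrist camera it gives the pose at the moment of the call.
- workorder.sign_off(): hands the job in, once; it reports no verdict.
Trained networks look in the newest picture that a camera, given by its name, has taken for a name from the list of things; names that differ only in an ending like _2 or _b are one class to them, and where a whole thing is asked for, a point or a joint stands for the part that bears it (a point fixed in the world has none). Each returns a list of dicts, best first, with "score" (0 to 1); they miss things now and then, are a little off and sometimes report something else, mostly with a low value. They report only what shows in the picture. A call takes as long as a camera call. They do not tell look-alikes from the thing itself.
- look_for(label, camera): "location" ([x, y, z] in m, in world coordinates, good to about 4 mm: the middle of the surface that is visible of it).
- masks_of(label, camera): "region" (420x560 bool, what is visible of it).
The state is a dict: "clock": time; "joints": joint angles; "dq": joint speeds; "joint_efforts": joint torques, N m; "position": TCP position; "ee_rot": TCP orientation; "force": force on the tool from outside, world axes, zero at the start; "ft_torque": the same for the moment, N m; "width": opening from 0.0 (shut) to 1.0 (fully open).
Only numpy, scipy, OpenCV 4.12 (cv2) and the standard library are available. Lean on these libraries where they do the work, as an engineer would, in place of code of your own. Each camera call takes 0.05 s, during which the arm holds its last target.

## Working session

There is one attempt and no reset: what is moved stays moved. The work goes in short steps, Python scripts to look and compute and a shell command to move; the robot and the scene stay as the last step left them, time stands still between calls to the robot, and variables do not carry over. Pictures are saved under pics/ and viewed, and the job is handed in when it is done.

```bash
ls; mkdir -p pics
python3 - <<'E'
from cell import *
import cv2
print(monitor.observe())
for n in ["scene","top"]:
    p,d=get_image(n); cv2.imwrite(f"pics/{n}0.png",p[:,:,::-1])
    c=get_calibration(n); print(n,c)
    for l in ["flask","bar_free","rocker","bar_free_cross","flask_cap"]:
        try: print(l,[(round(r["score"],2),[round(float(v),3) for v in r["location"]]) for r in look_for(l,n)][:5])
        except Exception as e: print(l,e)
print(monitor.observe()["clock"])
E
```

```text
pics
{'clock': 0.0, 'joints': array([-1.23661659,  0.43519144,  0.02499796,  1.57408847, -0.01156231,
        1.13399151, -0.07506251]), 'dq': array([-1.73575933e-03,  1.04674240e-03, -1.44937298e-03, -1.06305173e-03,
        4.01388048e-04,  3.63005945e-05,  3.82493977e-04]), 'joint_efforts': array([ 1.30211600e-03, -6.67853308e+01,  9.85958241e-01, -3.14454854e+01,
       -6.04507048e-02,  4.29760851e-02,  1.78139180e-04]), 'position': array([0.26425334, 0.56583336, 0.22596821]), 'ee_rot': array([-6.80677994e-01, -3.06681057e+00,  2.39907851e-03]), 'force': array([ 0.00514414,  0.16709355, -0.59428283]), 'ft_torque': array([-0.01158018, -0.00541722,  0.03083969]), 'width': 0.9991204469532429}
scene {'fx': 473.83255548480406, 'fy': 473.83255548480406, 'cx': 284.12186672537683, 'cy': 207.28329803138269, 'R': array([[-0.52216269, -0.85246567, -0.02546394],
       [-0.3517529 ,  0.24246765, -0.90414564],
       [ 0.7769273 , -0.4631541 , -0.42646483]]), 't': array([0.3371895 , 0.30762609, 1.0749142 ])}
flask [(0.89, [0.391, 0.143, 0.068]), (0.76, [0.543, 0.154, 0.064]), (0.72, [0.473, 
[... 368 characters left out ...]
, 'fy': 401.20718229699304, 'cx': 279.5788594683181, 'cy': 208.0041194965694, 'R': array([[-0.07982108, -0.9967866 ,  0.00671405],
       [-0.97584962,  0.07676696, -0.20451004],
       [ 0.20333745, -0.02287612, -0.97884144]]), 't': array([0.06746605, 0.55626598, 1.09880049])}
flask [(0.83, [0.358, -0.01, 0.098]), (0.82, [0.4, 0.129, 0.093]), (0.73, [0.481, -0.03, 0.174]), (0.56, [0.55, 0.142, 0.091])]
bar_free [(0.51, [0.656, 0.039, 0.171])]
rocker [(0.83, [0.593, -0.07, 0.084])]
bar_free_cross [(0.51, [0.658, 0.036, 0.171]), (0.29, [0.558, 0.4, 0.051])]
flask_cap [(0.93, [0.545, 0.148, 0.099]), (0.85, [0.482, -0.024, 0.183]), (0.85, [0.4, 0.128, 0.097]), (0.6, [0.357, -0.009, 0.096])]
0.6
```

View pics/scene0.png

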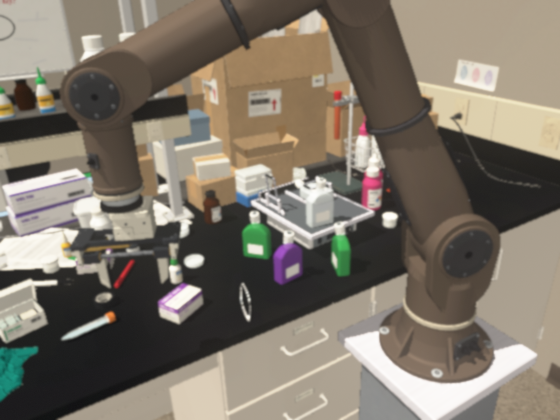

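View pics/top0.png

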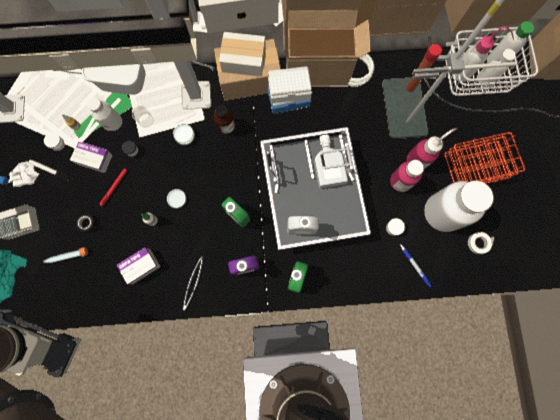

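```bash
cat > h.py <<'E'
from cell import *
import cv2, numpy as np
def cloud(n):
    p,d=get_image(n); c=get_calibration(n)
    v,u=np.mgrid[0:420,0:560]
    X=np.stack([(u-c["cx"])/c["fx"]*d,(v-c["cy"])/c["fy"]*d,d],-1)
    W=(X-c["t"])@c["R"]
    W[d<=0]=np.nan
    return p,d,W
def proj(n,X):
    c=get_calibration(n); Y=c["R"]@np.asarray(X)+c["t"]
    return Y[0]/Y[2]*c["fx"]+c["cx"],Y[1]/Y[2]*c["fy"]+c["cy"]
def crop(p,u0,v0,u1,v1,s,f):
    cv2.imwrite(f,cv2.resize(p[v0:v1,u0:u1,::-1],None,fx=s,fy=s,interpolation=cv2.INTER_CUBIC))
E
python3 - <<'E'
from h import *
p,d,W=cloud("top"); crop(p,245,115,385,255,4,"pics/t1.png"); np.save("Wtop.npy",W)
p,d,W=cloud("scene"); crop(p,235,160,395,250,5,"pics/s1.png"); np.save("Ws.npy",W)
W=np.load("Wtop.npy")
z=W[...,2]
for v,u in [(219,302),(226,302),(200,285),(235,300),(160,325),(145,330),(170,282),(135,300),(215,340)]:
    print((u,v),W[v,u].round(3))
E
```

```text
(302, 219) [ 0.492 -0.025  0.23 ]
(302, 226) [ 0.476 -0.024  0.225]
(285, 200) [0.576 0.007 0.085]
(300, 235) [ 0.473 -0.026  0.085]
(325, 160) [ 0.673 -0.112  0.122]
(330, 145) [ 0.729 -0.137  0.087]
(282, 170) [0.665 0.008 0.084]
(300, 135) [ 0.768 -0.053  0.083]
(340, 215) [ 0.521 -0.144  0.084]
```

View pics/t1.png

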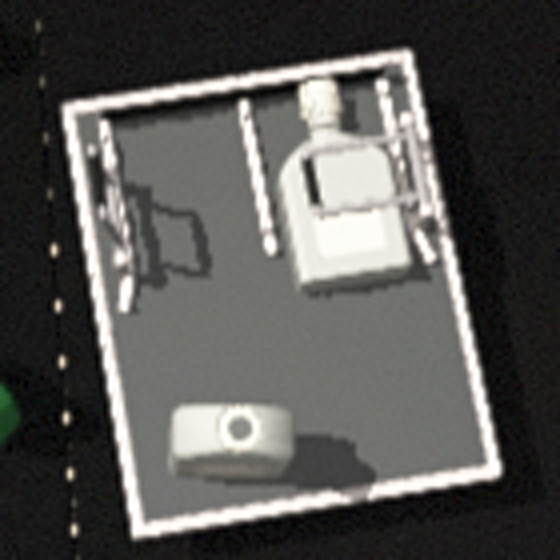

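View pics/s1.png

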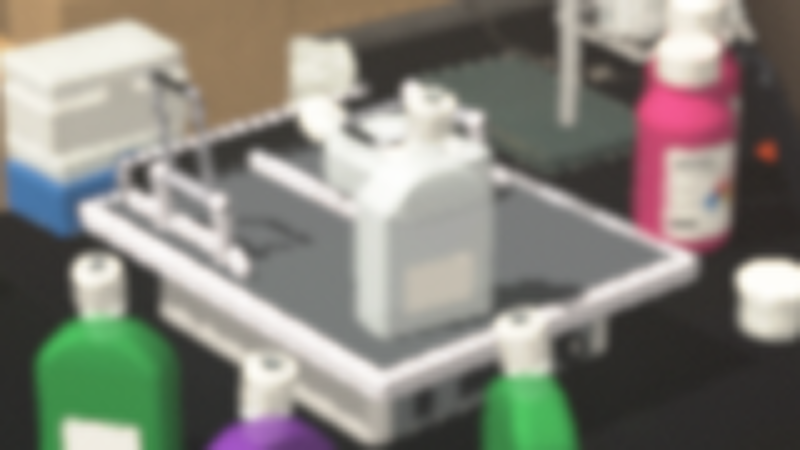

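```bash
cat >> h.py <<'E'
def ray(n,u,v,z):
    c=get_calibration(n); C=-c["R"].T@c["t"]; D=c["R"].T@np.array([(u-c["cx"])/c["fx"],(v-c["cy"])/c["fy"],1])
    return C+D*(z-C[2])/D[2]
E
python3 - <<'E'
from h import *
px=[(62,103),(412,50),(500,472),(137,537)]
M=np.array([[.16,.13],[.16,-.13],[-.16,-.13],[-.16,.13]])
P=np.array([ray("top",245+u/4,115+v/4,.088)[:2] for u,v in px]);print(P.round(4))
a=M;b=P-P.mean(0);H=a.T@b;th=np.arctan2(H[0,1]-H[1,0],H[0,0]+H[1,1]);c=P.mean(0)
R=np.array([[np.cos(th),-np.sin(th)],[np.sin(th),np.cos(th)]])
print("yaw",np.degrees(th),c,((P-c)@R).round(4))
W=np.load("Wtop.npy").reshape(-1,3);Ws=np.load("Ws.npy").reshape(-1,3)
for nm,w in(("top",W),("sc",Ws)):
    w=w[~np.isnan(w[:,0])]; r=np.c_[(w[:,:2]-c)@R,w[:,2]]
    for s,lab in [((r[:,0]>-.18)&(r[:,0]<0)&(abs(r[:,1])<.15)&(r[:,2]>.1),"flask"),((r[:,0]>0)&(r[:,0]<.13)&(r[:,1]>.02)&(r[:,2]>.1)&(r[:,1]<.2),"bar"),((r[:,0]>-.03)&(r[:,0]<.2)&(r[:,1]<.02)&(r[:,1]>-.12)&(r[:,2]>.107),"loaded"),((abs(r[:,0])<.2)&(abs(r[:,1])<.15)&(abs(r[:,2]-.085)<.02),"mat")]:
        q=r[s]; print(nm,lab,len(q),"min",q.min(0).round(3),"max",q.max(0).round(3),"med",np.median(q,0).round(3)) if len(q) else 0
        if lab=="flask":
            for lo,hi in((.1,.13),(.13,.16),(.16,.19),(.19,.22),(.22,.25)):
                t=q[(q[:,2]>lo)&(q[:,2]<hi)]
                if len(t)>5: 
                    rc=cv2.minAreaRect(t[:,:2].astype(np.float32)*1000); print("  ",lo,len(t),rc, np.percentile(t,[2,98],axis=0).round(3).tolist())
        if lab=="bar": print(q[:60:3].round(3).tolist())
E
```

```text
[[ 0.7567  0.0633]
 [ 0.7779 -0.1951]
 [ 0.4633 -0.2202]
 [ 0.4383  0.0341]]
yaw 5.0008424873544755 [ 0.60904298 -0.07949307] [[ 0.1595  0.1293]
 [ 0.1581 -0.1299]
 [-0.1575 -0.1275]
 [-0.1602  0.128 ]]
top flask 650 min [-0.136 -0.088  0.1  ] max [-0.     0.1    0.234] med [-0.116  0.055  0.174]
   0.1 174 ((-64.46977233886719, 2.8026885986328125), (76.0862808227539, 218.60678100585938), 41.198577880859375) [[-0.134, -0.086, 0.102], [-0.001, 0.098, 0.129]]
   0.13 53 ((-127.68790435791016, 63.74256134033203), (78.0333023071289, 12.096879959106445), 71.31477355957031) [[-0.135, 0.026, 0.13], [-0.113, 0.099, 0.154]]
   0.16 323 ((-113.04627227783203, 58.111839294433594), (78.29192352294922, 33.97813415527344), 79.61408233642578) [[-0.133, 0.02, 0.164], [-0.094, 0.096, 0.188]]
   0.22 95 ((-118.84028625488281, 60.81944274902344), (24.18697738647461, 25.11273193359375), 80.80596160888672) [[-0.131, 0.049, 0.222], [-0.108, 0.071, 0.233]]
top bar 157 min [0.015 0.103 0.1  ] max [0.128 0.123 0.209] med [0.053 0.112 0.136]
[[0.128, 0.103, 0.101], [0.079, 0.121, 0.203], [0.076, 0.121, 0.203]
[... 1482 characters left out ...]
0.018 0.098 0.1  ] max [0.097 0.121 0.206] med [0.052 0.109 0.133]
[[0.08, 0.117, 0.204], [0.082, 0.117, 0.2], [0.064, 0.117, 0.205], [0.075, 0.117, 0.199], [0.059, 0.117, 0.204], [0.074, 0.118, 0.196], [0.049, 0.12, 0.204], [0.039, 0.116, 0.206], [0.05, 0.12, 0.201], [0.031, 0.121, 0.206], [0.078, 0.112, 0.187], [0.034, 0.115, 0.201], [0.034, 0.116, 0.198], [0.08, 0.111, 0.179], [0.079, 0.116, 0.177], [0.032, 0.114, 0.191], [0.035, 0.115, 0.187], [0.079, 0.109, 0.168], [0.08, 0.112, 0.165], [0.034, 0.112, 0.18]]
sc loaded 388 min [-0.015 -0.113  0.107] max [0.149 0.02  0.134] med [ 0.069 -0.045  0.121]
sc mat 2747 min [-0.164 -0.135  0.07 ] max [0.164 0.132 0.105] med [-0.048  0.046  0.087]
```

```bash
cat >> h.py <<'E'
from scipy.spatial.transform import Rotation as Ro
C0=np.array([.609,-.0795]);TH=np.radians(5.0)
Rr=np.array([[np.cos(TH),-np.sin(TH)],[np.sin(TH),np.cos(TH)]])
def r2w(x,y): return C0+Rr@np.array([x,y])
def go(x,y,z,jaw=None):
    """rocker x,y, world z, jaw dir deg in rocker frame (90 = along rocker y)"""
    s=monitor.observe(); T=Ro.from_rotvec(s["ee_rot"]).as_matrix()
    j=np.degrees(np.arctan2(T[1,1],T[0,1]))-5
    w=np.r_[r2w(x,y),z]; 
    turn=0
    if jaw is not None:
        turn=-(jaw-j); turn=(turn+90)%180-90
        T=T@Ro.from_rotvec([0,0,np.radians(turn)]).as_matrix()
    print("t",round(s["clock"],2),"rocker pos",(Rr.T@(s["position"][:2]-C0)).round(4),"z",s["position"][2].round(4),"jaw",round(j,1),"F",s["force"].round(1),"w",round(s["width"],3))
    print("turn",round(turn,1),"then cm",(T.T@(w-s["position"])*100).round(2), "toolz",T[:,2].round(3))
E
python3 -c "
from h import *
go(-.19,.071,.227,79.6)"
```

```text
t 0.7 rocker pos [-0.287   0.6734] z 0.2268 jaw 60.0 F [ 0.1 -0.2  0.5] w 0.995
turn -19.6 then cm [-2.041e+01 -5.750e+01 -3.000e-02] toolz [ 0.  0. -1.]
```

```bash
python3 -m crank '[[[0,0,-1],-7,155],[[0,0,-1],-7,155],[[0,0,-1],-5.6,155],[[-1,-3,0],0,155],[[-1.4,-4,0],0,155]]'; python3 -m crank '[[[-1.4,-4,0],0,155],[[-1.4,-4,0],0,155],[[-1.4,-4,0],0,155],[[-1.4,-4,0],0,155],[[-1.4,-4,0],0,155]]';python3 -m crank '[[[-1.4,-4,0],0,155],[[-1.4,-4,0],0,155],[[-1.4,-4,0],0,155],[[-1.4,-4,0],0,155],[[-1.4,-4,0],0,155]]'; python3 -c "
from h import *
go(-.19,.071,.227,79.6)"
```

```text
clock: 1.2
position: [0.2808, 0.4953, 0.2566]
ee_rot: [-0.144, -3.138, -0.002]
force: [0.6, -1.1, -0.6]
width: 0.613
clock: 1.7
position: [0.3327, 0.287, 0.2569]
ee_rot: [0.149, 3.138, 0.001]
force: [0.9, 0.2, 0.2]
width: 0.394
clock: 2.2
position: [0.3834, 0.0812, 0.2571]
ee_rot: [0.149, 3.137, 0.001]
force: [2.1, -0.5, 0.0]
width: 0.393
t 2.2 rocker pos [-0.2108  0.1798] z 0.2571 jaw 79.6 F [ 2.1 -0.5  0. ] w 0.393
turn -0.0 then cm [ -4.   -10.33   3.  ] toolz [ 0.001  0.001 -1.   ]
```

```bash
python3 -m crank '[[[-0.6,-4,0],0,155],[[-0.6,-4,0],0,155],[[-0.6,-2.3,0],0,155],[[0,0,0],0,155],[[0,0,0],0,155]]'
python3 - <<'E'
from h import *
p,d=get_image("wrist"); cv2.imwrite("pics/w1.png",p[:,:,::-1])
go(-.175,.0695,.178,79.6)
p,d,W=cloud("top"); crop(p,245,115,385,255,4,"pics/t2.png")
E
```

```text
clock: 2.7
position: [0.3914, -0.0212, 0.2569]
ee_rot: [0.151, 3.138, 0.001]
force: [0.5, 0.3, 0.3]
width: 0.392
t 2.75 rocker pos [-0.2117  0.0777] z 0.2568 jaw 79.6 F [ 0.4  0.3 -0.8] w 0.393
turn -0.0 then cm [-3.76 -0.14  7.88] toolz [ 0.  0. -1.]
```

View pics/w1.png

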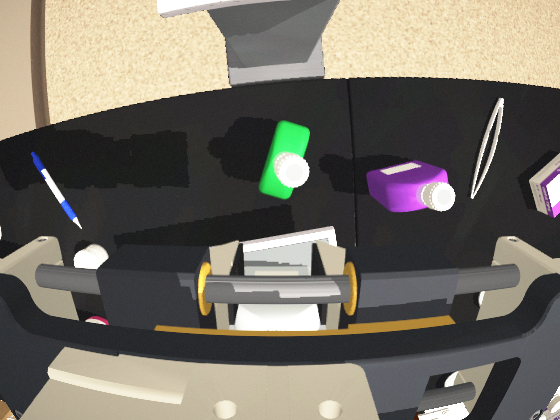

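View pics/t2.png

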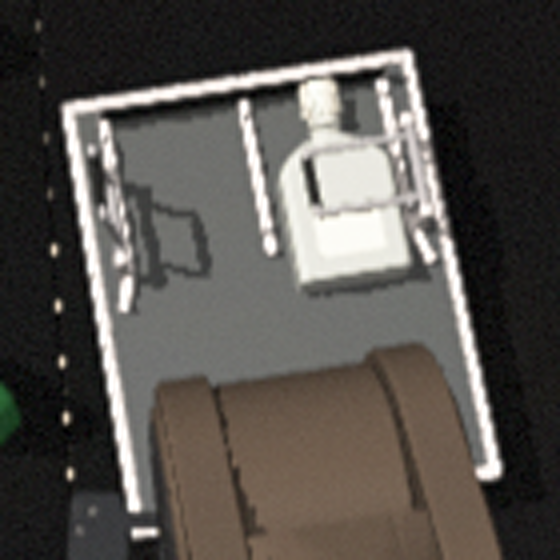

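```bash
python3 -m crank '[[[0,0,2.5],0,155],[[0,0,2.5],0,155],[[0,0,2.8],0,155],[[-2,-0.1,0],0,155],[[-2,0,0],0,155]]';  python3 -m crank '[[[-0.5,0,0],0,155],[[-0.5,0,0],0,155],[[-0.5,0,0],0,155],[[-0.5,0,0],0,155],[[-0.5,0,0],0,155]]'
python3 - <<'E'
from h import *
p,d=get_image("scene"); crop(p,235,150,395,250,5,"pics/s2.png")
go(-.09,.0545,.178,79.6)
E
```

```text
clock: 3.3
position: [0.4307, -0.0248, 0.1778]
ee_rot: [-0.145, -3.136, -0.0]
force: [0.8, 0.2, 0.2]
width: 0.394
clock: 3.8
position: [0.4561, -0.0283, 0.1789]
ee_rot: [0.148, 3.138, 0.001]
force: [-0.1, 0.7, 0.3]
width: 0.391
t 3.85 rocker pos [-0.147   0.0641] z 0.1789 jaw 79.6 F [1.5 0.3 0.7] w 0.393
turn -0.0 then cm [-5.78  0.08  0.1 ] toolz [ 0.001  0.    -1.   ]
```

View pics/s2.png

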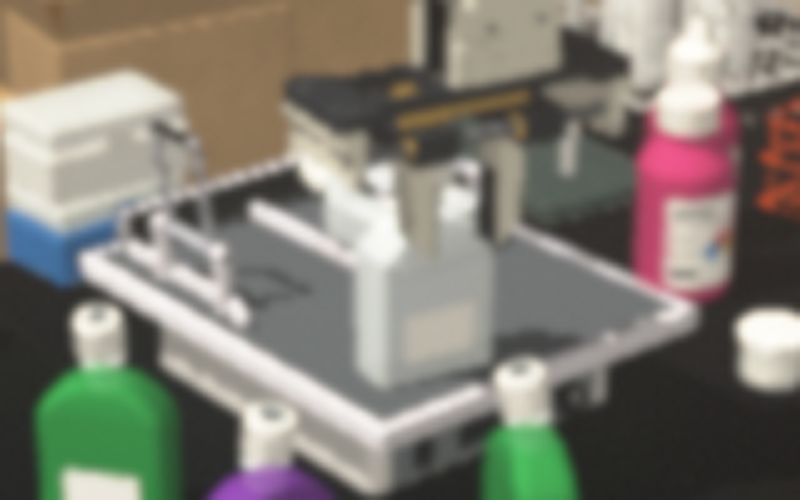

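```bash
python3 -m crank '[[[-0.6,0,0],0,155],[[-0.6,0,0],0,155],[[-0.6,0,0],0,155],[[-0.6,0,0],0,155],[[0,0,0],0,155]]'
python3 - <<'E'
from h import *
p,d=get_image("scene"); crop(p,235,150,395,250,5,"pics/s3.png")
go(-.09,.0545,.178,79.6)
E
```

```text
clock: 4.35
position: [0.4808, -0.0309, 0.1787]
ee_rot: [0.149, 3.138, -0.0]
force: [0.1, -0.2, 0.1]
width: 0.393
t 4.4 rocker pos [-0.1241  0.0597] z 0.1786 jaw 79.6 F [ 0.3 -0.4 -0.8] w 0.393
turn -0.0 then cm [-3.45  0.1   0.06] toolz [-0. -0. -1.]
```

View pics/s3.png

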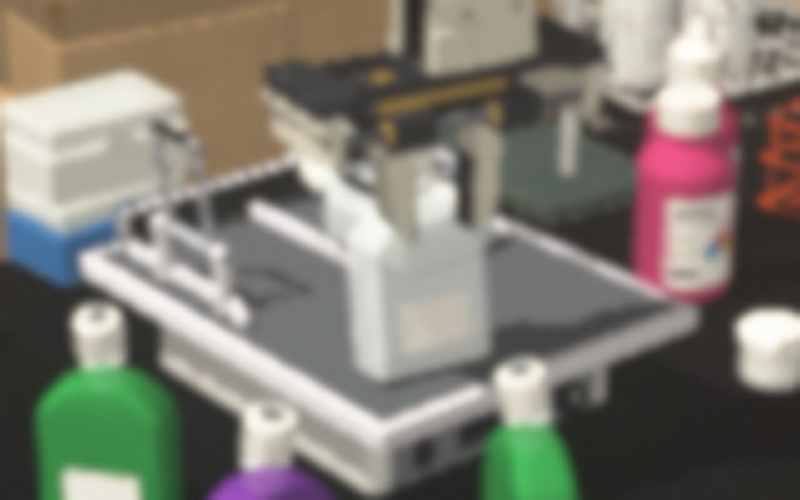

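The flask is tilting (about 12°), with its heel in place. Continue.

```bash
python3 -m crank '[[[-0.5,0,0],0,155],[[-0.5,0,0],0,155],[[-0.5,0,0],0,155],[[-0.5,0,0],0,155],[[0,0,0],0,155]]'; python3 -m crank '[[[0,0,0],0,155],[[0,0,0],0,155],[[0,0,0],0,155],[[0,0,0],0,155],[[0,0,0],0,155]]'
python3 - <<'E'
from h import *
p,d=get_image("scene"); crop(p,235,150,395,250,5,"pics/s4.png")
go(-.09,.0545,.178,79.6)
E
```

```text
clock: 4.9
position: [0.5006, -0.0327, 0.1787]
ee_rot: [0.149, 3.138, -0.0]
force: [-0.2, -0.3, 0.3]
width: 0.392
clock: 5.4
position: [0.4997, -0.0326, 0.1788]
ee_rot: [0.149, 3.138, 0.0]
force: [0.2, 0.7, 0.1]
width: 0.394
t 5.45 rocker pos [-0.1048  0.0562] z 0.1788 jaw 79.6 F [ 1.1 -0.3  0.1] w 0.389
turn -0.0 then cm [-1.48  0.1   0.08] toolz [ 0.  0. -1.]
```

View pics/s4.png

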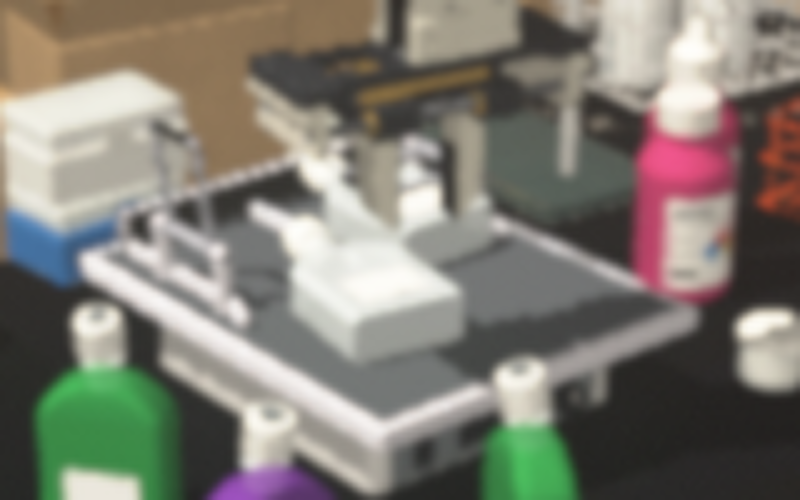

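```bash
python3 -m crank '[[[2,0,0],-5,155],[[2,0,0],-5.4,155],[[1,0,0],0,140],[[0,0,0],0,140],[[0,0,0],0,140]]'
python3 - <<'E'
from h import *
p,d,W=cloud("scene"); crop(p,235,150,395,250,5,"pics/s5.png")
go(-.14,.051,.098,90)
def rk(W):
    w=W.reshape(-1,3); w=w[~np.isnan(w[:,0])]; return np.c_[(w[:,:2]-C0)@Rr,w[:,2]]
r=rk(W); q=r[(r[:,0]>-.13)&(r[:,0]<.08)&(r[:,1]>-.008)&(r[:,1]<.11)&(r[:,2]>.1)&(r[:,2]<.132)]
print(q.min(0),q.max(0))
t=q[q[:,2]>.114]; t=t[t[:,0]<.01]
print(len(t),np.percentile(t,[1,99],axis=0).round(3),cv2.minAreaRect((t[:,:2]*1000).astype(np.float32)))
for f in ["flask","flask_cap"]:
  for o in look_for(f,"scene"): print(f,o["score"],(Rr.T@(np.array(o["location"][:2])-C0)).round(3),o["location"][2])
p,d,W=cloud("top"); crop(p,245,115,385,255,4,"pics/t5.png")
E
```

```text
clock: 5.95
position: [0.4508, -0.0315, 0.1791]
ee_rot: [-0.133, 3.137, 0.0]
force: [0.2, -0.0, -0.0]
width: 0.447
t 6.0 rocker pos [-0.1532  0.0617] z 0.179 jaw 89.9 F [ 0.1 -0.7  0.1] w 0.45
turn -0.1 then cm [-1.31 -1.07  8.1 ] toolz [ 0.001  0.    -1.   ]
[-0.10721488  0.00028095  0.10001385] [0.07776608 0.1098894  0.1315229 ]
381 [[-0.101  0.006  0.115]
 [ 0.002  0.088  0.125]] ((-44.68802261352539, 42.94102096557617), (84.0612564086914, 111.1754150390625), 79.6361083984375)
flask 0.8 [-0.2    0.241] 0.0652
flask 0.78 [-0.074  0.057] 0.1149
flask 0.61 [-0.044  0.241] 0.0599
flask 0.55 [-0.261  0.106] 0.0665
flask_cap 0.82 [-0.26   0.107] 0.0707
flask_cap 0.76 [-0.041  0.241] 0.0619
flask_cap 0.74 [-0.196  0.245] 0.0582
```

View pics/s5.png

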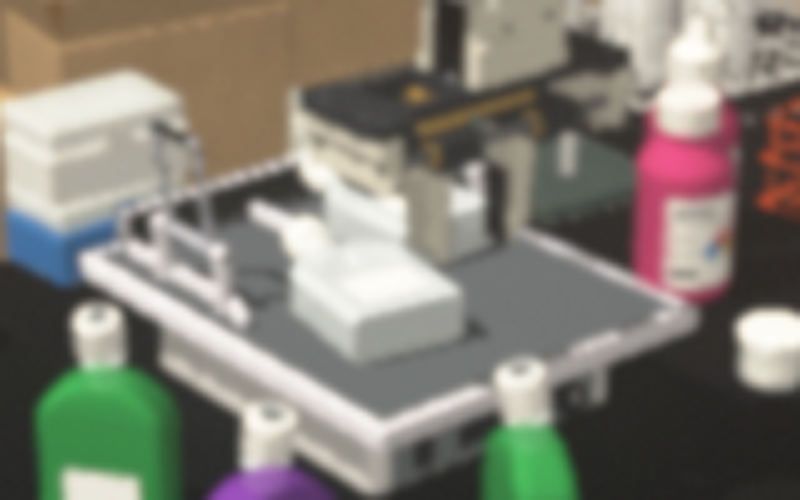

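View pics/t5.png

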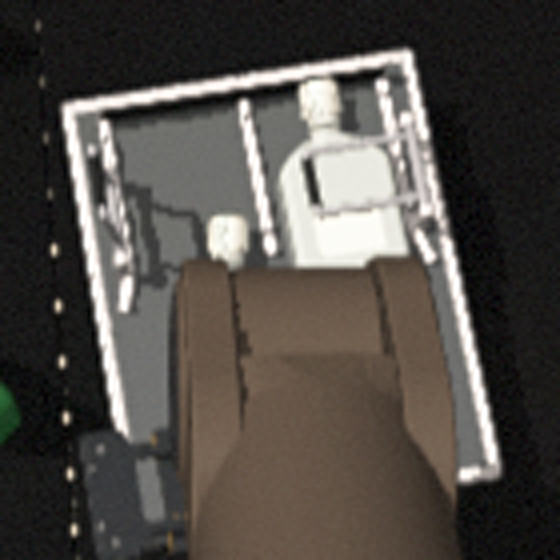

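```bash
python3 -m crank '[[[-1.3,-1.1,0],0,140],[[0,0,3],0,140],[[0,0,3],0,140],[[0,0,2],0,140],[[0,0,0],0,140]]';  python3 -m crank '[[[-0.8,0,0],0,140],[[-0.8,0,0],0,140],[[-0.6,0,0],0,140],[[-0.6,0,0],0,140],[[-0.6,0,0],0,140]]'
cat >> h.py <<'E'
def rk(W):
    w=W.reshape(-1,3); w=w[~np.isnan(w[:,0])]; return np.c_[(w[:,:2]-C0)@Rr,w[:,2]]
E
python3 - <<'E'
from h import *
p,d,W=cloud("scene"); crop(p,235,150,395,250,5,"pics/s6.png")
go(-.0185,.051,.098,90)
p,d,W=cloud("top"); crop(p,245,115,385,255,4,"pics/t6.png")
E
```

```text
clock: 6.65
position: [0.4624, -0.0413, 0.0965]
ee_rot: [0.135, -3.134, 0.001]
force: [1.1, 0.3, 1.0]
width: 0.449
clock: 7.15
position: [0.4985, -0.0383, 0.0992]
ee_rot: [-0.136, 3.138, 0.0]
force: [-0.8, 0.5, 0.3]
width: 0.454
t 7.2 rocker pos [-0.1056  0.0507] z 0.0991 jaw 90.0 F [1.2 0.2 0.6] w 0.451
turn -0.0 then cm [-8.71  0.03  0.12] toolz [ 0.001 -0.    -1.   ]
```

View pics/s6.png

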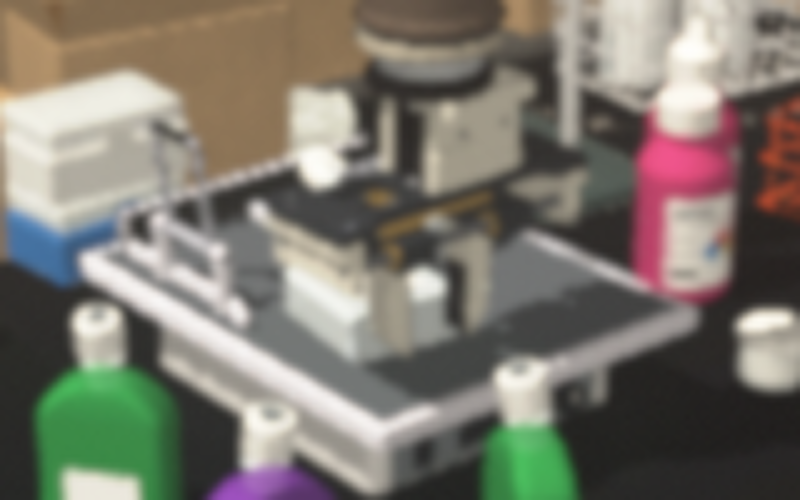

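View pics/t6.png

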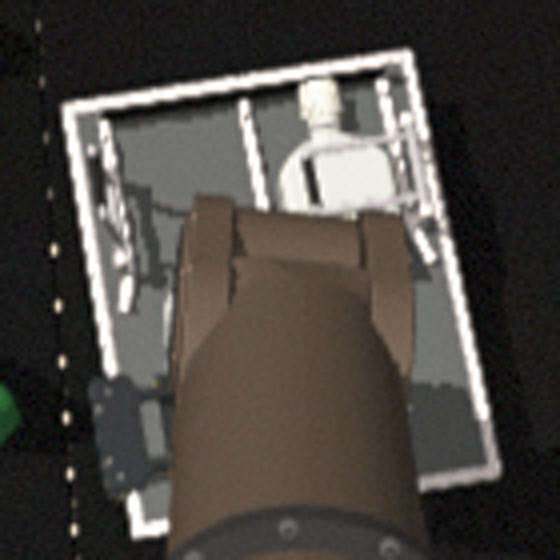

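```bash
python3 -m crank '[[[-0.4,0,0],0,140],[[-0.4,0,0],0,140],[[-0.4,0,0],0,140],[[-0.4,0,0],0,140],[[0,0,0],0,140]]'
python3 - <<'E'
from h import *
p,d,W=cloud("scene"); crop(p,235,150,395,250,5,"pics/s7.png")
go(-.0185,.051,.098,90)
p,d=get_image("wrist"); cv2.imwrite("pics/w7.png",p[:,:,::-1])
E
```

```text
clock: 7.75
position: [0.5144, -0.0369, 0.0988]
ee_rot: [-0.136, 3.138, -0.0]
force: [-0.3, 0.1, 0.6]
width: 0.45
t 7.8 rocker pos [-0.091   0.0507] z 0.0987 jaw 90.0 F [ 0.2  0.1 -0.9] w 0.452
turn -0.0 then cm [-7.25  0.03  0.07] toolz [ 0. -0. -1.]
```

View pics/s7.png

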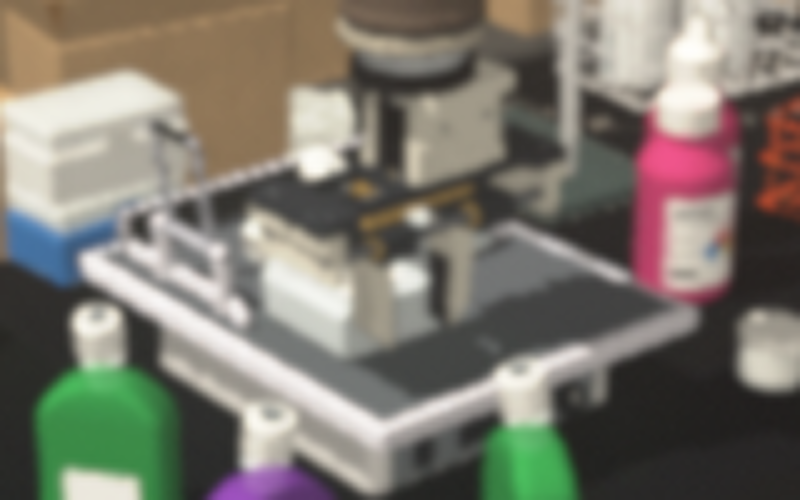

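View pics/w7.png

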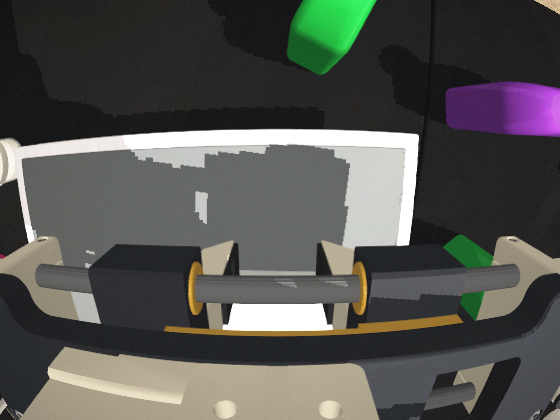

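```bash
python3 -m crank '[[[2,0,0],0,140],[[3,0,-3],0,140],[[3,0,-4],0,140],[[0,0,-3],0,140],[[0,0,0],0,140]]'
python3 - <<'E'
from h import *
p,d,W=cloud("scene"); crop(p,235,150,395,250,5,"pics/s8.png")
r=rk(W); t=r[(r[:,0]>-.13)&(r[:,0]<.03)&(r[:,1]>-.008)&(r[:,1]<.105)&(r[:,2]>.113)&(r[:,2]<.132)]
print(len(t),np.percentile(t,[1,99],axis=0).round(3),cv2.minAreaRect((t[:,:2]*1000).astype(np.float32)))
go(-.0185,.051,.098,90)
p,d,W=cloud("top"); crop(p,245,115,385,255,4,"pics/t8.png")
r=rk(W); t=r[(r[:,0]>-.13)&(r[:,0]<.08)&(r[:,1]>-.008)&(r[:,1]<.105)&(r[:,2]>.113)&(r[:,2]<.13)]
print(len(t),np.percentile(t,[1,99],axis=0).round(3) if len(t) else 0)
E
```

```text
clock: 8.35
position: [0.4355, -0.044, 0.2023]
ee_rot: [-0.136, 3.132, 0.002]
force: [-0.0, -0.1, -1.3]
width: 0.45
398 [[-0.083  0.015  0.113]
 [ 0.023  0.102  0.126]] ((-28.87799072265625, 53.48353576660156), (116.79560852050781, 89.62024688720703), 6.202256679534912)
t 8.4 rocker pos [-0.1702  0.0508] z 0.2005 jaw 90.0 F [ 0.2  0.1 -0.4] w 0.454
turn -0.0 then cm [-1.512e+01  1.000e-02  1.032e+01] toolz [ 0.005  0.001 -1.   ]
641 [[-0.077  0.022  0.113]
 [ 0.061  0.095  0.125]]
```

View pics/s8.png

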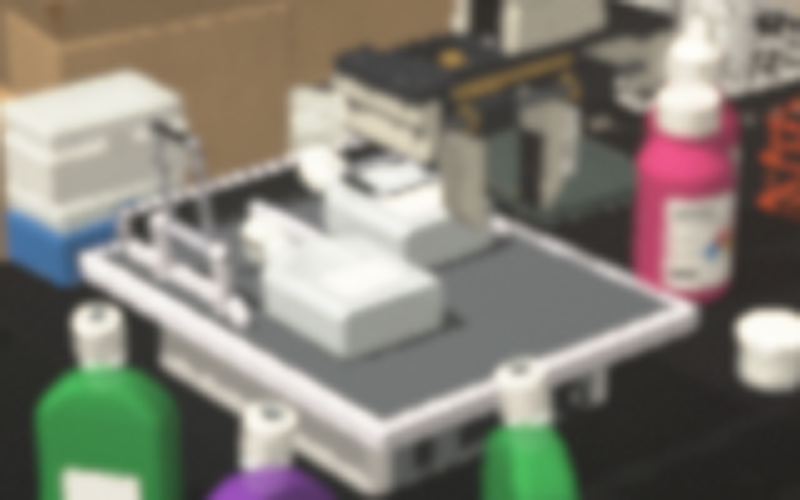

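View pics/t8.png

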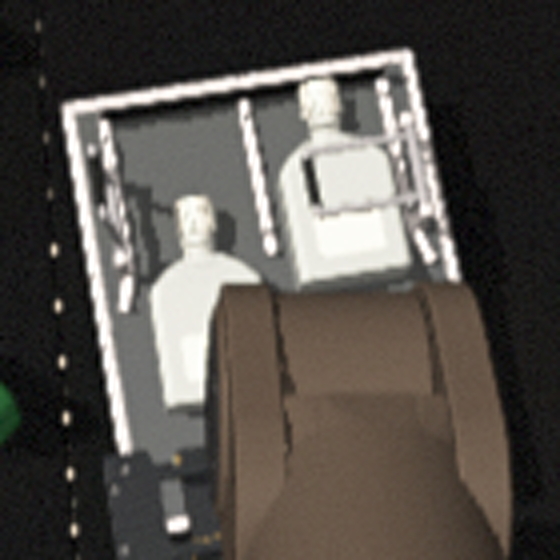

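Run:
```python
from h import *
for nm,u,v,z in [("left front",152,295,.118),("left rear",165,405,.118),("capL",175,200,.11),("capR",214,198,.11),("neckL",183,245,.11),("neckR",216,245,.11),("LOADED left f",280,190,.118),("L left r",300,290,.118),("Lcap",302,85,.11),("LcapR",340,85,.11)]:
    w=ray("top",245+u/4,115+v/4,z); print(nm,(Rr.T@(w[:2]-C0)*1000).round(1))
```

```text
left front [-0.6 90.8]
left rear [-78.   95.1]
capL [66.7 62.8]
capR [63.6 35.5]
neckL [33.4 62.9]
neckR [29.6 40.2]
LOADED left f [ 59.3 -10.1]
L left r [-13.9 -10.4]
Lcap [136.3 -41.3]
LcapR [131.9 -68.1]
```

```bash
python3 -m crank '[[[-1.5,0,2],0,140],[[-3,0,3],0,140],[[-1,0,3],0,140],[[0,0,2.3],0,140],[[0,0,0],0,140]]';python3 -m crank '[[[-1,0,0],0,140],[[-1,0,0],0,140],[[-0.6,0,0],0,140],[[-0.6,0,0],0,140],[[-0.6,0,0],0,140]]';python3 -m crank '[[[-0.6,0,0],0,140],[[-0.6,0,0],0,140],[[-0.6,0,0],0,140],[[0,0,0],0,140]]'
python3 - <<'E'
from h import *
go(-.0185,.051,.098,90)
p,d=get_image("scene"); crop(p,235,150,395,250,5,"pics/s9.png")
E
```

```text
clock: 8.95
position: [0.4859, -0.0392, 0.0917]
ee_rot: [0.136, -3.131, 0.001]
force: [-0.9, -0.8, 1.0]
width: 0.447
clock: 9.45
position: [0.5273, -0.0357, 0.0963]
ee_rot: [-0.136, 3.138, 0.0]
force: [-0.8, -0.4, 1.2]
width: 0.45
clock: 9.85
position: [0.5456, -0.0341, 0.0958]
ee_rot: [-0.137, 3.138, -0.0]
force: [-0.0, -0.3, 0.0]
width: 0.454
t 9.85 rocker pos [-0.0592  0.0507] z 0.0958 jaw 90.0 F [-0.  -0.3  0. ] w 0.454
turn -0.0 then cm [-4.07  0.03 -0.22] toolz [ 0.001 -0.    -1.   ]
```

View pics/s9.png

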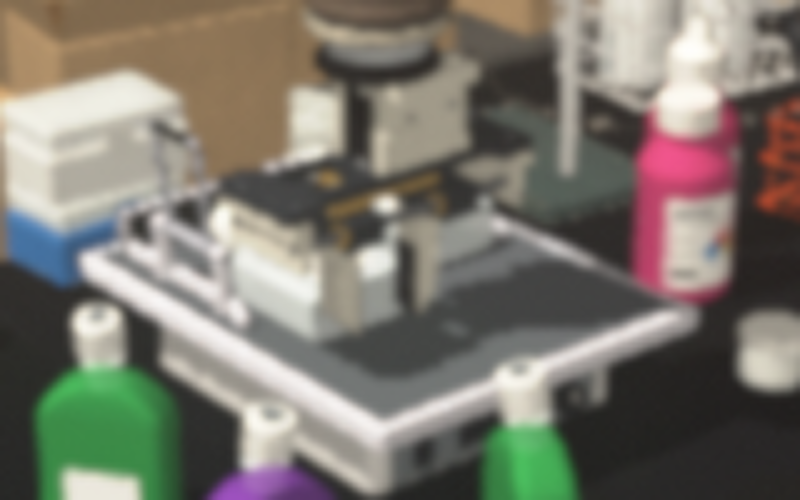

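```bash
python3 -m crank '[[[-0.5,0,0],0,140],[[-0.5,0,0],0,140],[[-0.5,0,0],0,140],[[-0.5,0,0],0,140]]';python3 -m crank '[[[-0.4,0,0],0,140],[[-0.4,0,0],0,140],[[-0.4,0,0],0,140],[[0,0,0],0,140]]'
python3 - <<'E'
from h import *
go(-.0185,.051,.098,90)
p,d=get_image("scene"); crop(p,235,150,395,250,5,"pics/s10.png")
p,d=get_image("top"); crop(p,245,115,385,255,4,"pics/t10.png")
E
```

```text
clock: 10.3
position: [0.565, -0.0325, 0.0957]
ee_rot: [-0.136, 3.139, 0.0]
force: [-0.2, 0.4, -0.0]
width: 0.453
clock: 10.7
position: [0.577, -0.0314, 0.0957]
ee_rot: [-0.136, 3.138, -0.0]
force: [-0.2, 0.7, -0.5]
width: 0.451
t 10.7 rocker pos [-0.0277  0.0507] z 0.0957 jaw 90.0 F [-0.2  0.7 -0.5] w 0.451
turn -0.0 then cm [-0.92  0.03 -0.23] toolz [ 0.001 -0.    -1.   ]
```

View pics/s10.png

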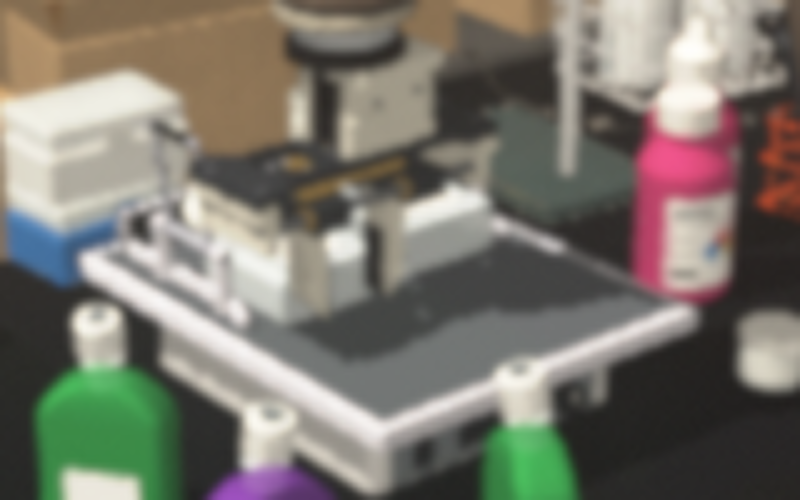

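View pics/t10.png

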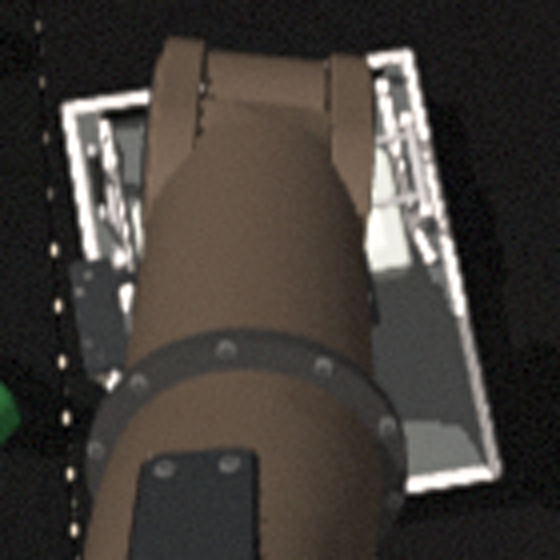

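```bash
python3 -m crank '[[[-0.3,0,0],0,140],[[-0.2,0,0],0,140],[[0,0,0],0,140]]';python3 -m crank '[[[-0.2,0,0],0,140],[[0,0,0],0,140]]';python3 -m crank '[[[-0.2,0,0],0,140],[[0,0,0],0,140]]'; python3 -c "
from h import *
go(-.0185,.051,.098,90)"
```

```text
clock: 11.1
position: [0.5817, -0.031, 0.0958]
ee_rot: [-0.136, 3.138, 0.0]
force: [0.2, 0.4, 0.3]
width: 0.45
clock: 11.3
position: [0.5836, -0.0309, 0.0958]
ee_rot: [-0.136, 3.138, 0.0]
force: [-0.3, -0.1, -0.4]
width: 0.452
clock: 11.5
position: [0.5856, -0.0307, 0.0957]
ee_rot: [-0.136, 3.138, -0.0]
force: [-0.6, 0.2, 0.7]
width: 0.453
t 11.5 rocker pos [-0.019   0.0506] z 0.0957 jaw 90.0 F [-0.6  0.2  0.7] w 0.453
turn -0.0 then cm [-0.05  0.04 -0.23] toolz [ 0.  0. -1.]
```

```bash
python3 -m crank '[[[-0.15,0,0],0,140],[[0,0,0],0,140]]';python3 -m crank '[[[-0.15,0,0],0,140],[[0,0,0],0,140]]';python3 -m crank '[[[-0.15,0,0],0,140],[[0,0,0],0,140]]'
```

```text
clock: 11.7
position: [0.587, -0.0306, 0.0957]
ee_rot: [0.136, -3.139, -0.0]
force: [-0.1, -0.1, -0.2]
width: 0.456
clock: 11.9
position: [0.5871, -0.0306, 0.0956]
ee_rot: [0.136, -3.136, -0.0]
force: [-5.7, 0.2, 3.8]
width: 0.452
clock: 12.1
position: [0.5871, -0.0306, 0.0954]
ee_rot: [0.135, -3.133, -0.001]
force: [-10.6, -0.3, 8.2]
width: 0.451
```

```bash
python3 -m crank '[[[1,0,0],0,140],[[3,0,0],0,140],[[3,0,-2],0,140],[[4,0,-4],0,140],[[4,0,-4],0,140]]'; python3 -m crank '[[[3,0,-4],0,255],[[0,0,0],0,255]]'
python3 - <<'E'
from h import *
p,d,W=cloud("scene"); crop(p,235,150,395,250,5,"pics/s11.png")
go(-.14,.18,.25,90)
p,d,W=cloud("top"); crop(p,245,115,385,255,4,"pics/t11.png")
r=rk(W)
q=r[(r[:,0]>.02)&(r[:,0]<.1)&(r[:,1]>.09)&(r[:,2]>.185)&(r[:,1]<.2)]; print("cross",np.percentile(q,[2,50,98],axis=0).round(3),len(q))
E
```

```text
clock: 12.6
position: [0.4481, -0.0428, 0.1868]
ee_rot: [0.136, -3.138, 0.0]
force: [0.3, 0.7, 1.6]
width: 0.455
clock: 12.8
position: [0.4188, -0.046, 0.2307]
ee_rot: [-0.134, 3.131, 0.004]
force: [1.6, 0.4, 0.6]
width: 0.324
t 12.85 rocker pos [-0.1853  0.0507] z 0.2289 jaw 90.0 F [1.6 0.6 0.2] w 0.28
turn -0.0 then cm [-4.54 12.94 -2.06] toolz [ 0.006  0.002 -1.   ]
cross [[0.034 0.115 0.195]
 [0.056 0.119 0.202]
 [0.081 0.123 0.206]] 57
```

View pics/s11.png

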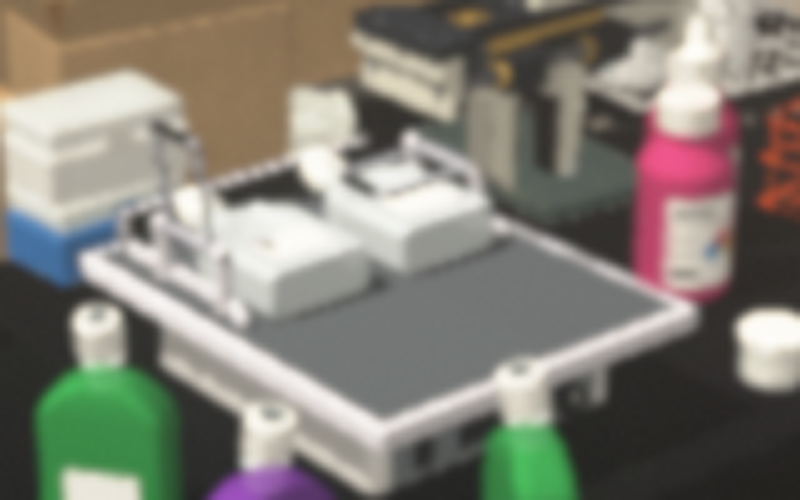

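View pics/t11.png

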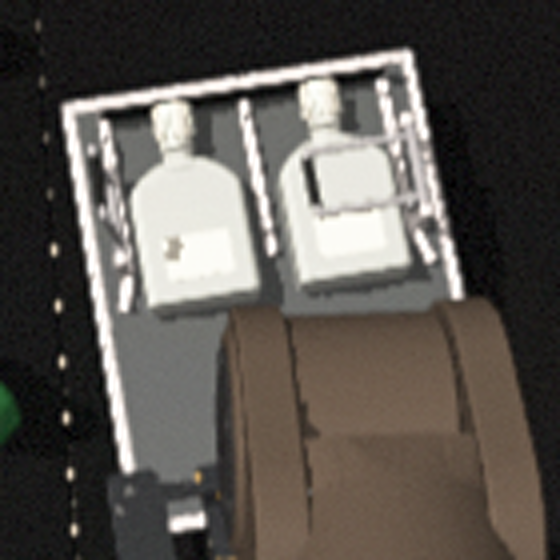

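```bash
python3 -m crank '[[[0,3,-1],0,255],[[0,4,-1],0,255],[[0,4,0],0,255],[[-2,3,0],0,255],[[-4,0,0],0,255]]'; python3 -m crank '[[[-4,0,0],0,255],[[-4,0,0],0,255],[[-4,0,0],0,255],[[-4,0,0],0,255],[[-2,0,0],0,255]]'
python3 - <<'E'
from h import *
go(.057,.175,.165,90)
p,d=get_image("top"); crop(p,215,95,385,225,4,"pics/t12.png")
E
```

```text
clock: 13.4
position: [0.466, 0.1049, 0.2448]
ee_rot: [0.148, -3.135, -0.003]
force: [-0.3, 0.1, 1.0]
width: 0.005
clock: 13.9
position: [0.6496, 0.1155, 0.243]
ee_rot: [0.137, -3.137, 0.002]
force: [-0.1, -0.1, 0.1]
width: 0.005
t 13.9 rocker pos [0.0575 0.1908] z 0.243 jaw 90.0 F [-0.1 -0.1  0.1] w 0.005
turn -0.0 then cm [ 0.03 -1.57  7.8 ] toolz [-0.002 -0.001 -1.   ]
```

View pics/t12.png

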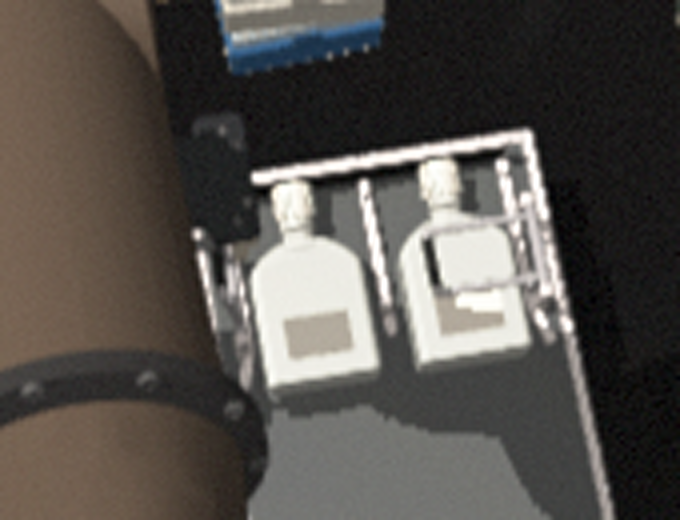

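```bash
python3 -m crank '[[[0,0,2.5],0,255],[[0,0,2.5],0,255],[[0,0,2.5],0,255],[[0,-2,0],0,255],[[0,-1,0],0,255]]'; python3 -m crank '[[[0,-1,0],0,255],[[0,-1,0],0,255],[[0,-1,0],0,255],[[0,-1,0],0,255],[[0,0,0],0,255]]'
python3 - <<'E'
from h import *
go(.057,.06,.165,90)
p,d=get_image("scene"); crop(p,235,150,395,250,5,"pics/s13.png")
E
```

```text
clock: 14.45
position: [0.6487, 0.0836, 0.1683]
ee_rot: [0.135, -3.135, 0.003]
force: [0.2, -0.1, 0.5]
width: 0.006
clock: 14.95
position: [0.6531, 0.0431, 0.1718]
ee_rot: [-0.132, 3.138, -0.001]
force: [0.2, 0.3, 0.3]
width: 0.004
t 14.95 rocker pos [0.0546 0.1183] z 0.1718 jaw 89.8 F [0.2 0.3 0.3] w 0.004
turn -0.2 then cm [-0.24 -5.83  0.69] toolz [ 0.001 -0.001 -1.   ]
```

View pics/s13.png

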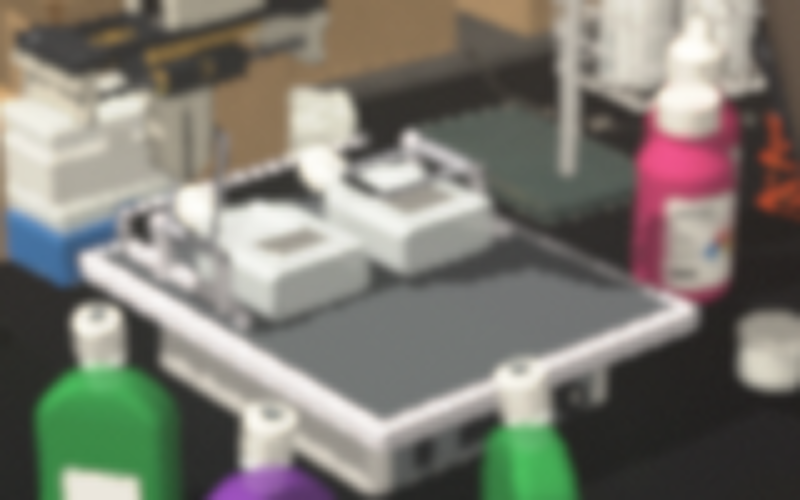

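```bash
python3 -m crank '[[[0,-1,0.4],0,255],[[0,-1,0.4],0,255],[[0,-1,0.3],0,255],[[0,-1,0],0,255],[[0,-0.7,0],0,255]]'; python3 -m crank '[[[0,-0.7,0],0,255],[[0,-0.6,0],0,255],[[0,0,0],0,255],[[0,0,0],0,255],[[0,0,0],0,255]]'
python3 - <<'E'
from h import *
go(.057,.06,.165,90)
p,d=get_image("scene"); crop(p,235,150,395,250,5,"pics/s14.png")
E
```

```text
clock: 15.5
position: [0.6569, -0.0032, 0.1603]
ee_rot: [0.134, -3.138, 0.001]
force: [-0.9, -0.5, 0.3]
width: 0.007
clock: 16.0
position: [0.658, -0.0137, 0.1605]
ee_rot: [-0.137, 3.139, 0.001]
force: [-0.6, 0.2, 0.1]
width: 0.006
t 16.0 rocker pos [0.0546 0.0613] z 0.1605 jaw 90.0 F [-0.6  0.2  0.1] w 0.006
turn 0.0 then cm [-0.24 -0.13 -0.45] toolz [ 0.     0.001 -1.   ]
```

View pics/s14.png

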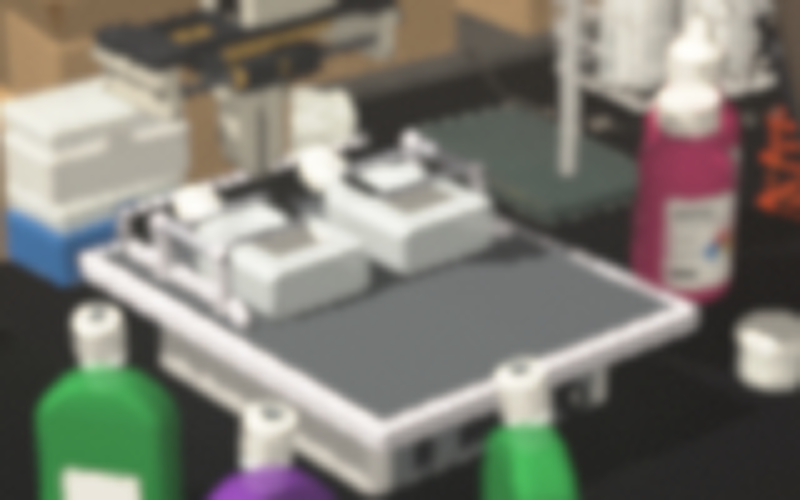

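```bash
python3 -m crank '[[[0,0,-3],0,255],[[0,0,-4],0,255],[[0,4,-2],0,255],[[0,4,0],0,255],[[0,4,0],0,255]]'; python3 -m crank '[[[0,4,0],0,255],[[3,4,0],0,255],[[4,4,0],0,255],[[4,4,0],0,255],[[4,4,0],0,255]]';python3 -m crank '[[[4,2,0],0,255],[[4,0,0],0,255],[[4,0,0],0,255],[[0,0,0],0,255]]'
python3 - <<'E'
from h import *
p,d,W=cloud("scene"); crop(p,235,150,395,250,5,"pics/s15.png"); cv2.imwrite("pics/s15f.png",p[:,:,::-1])
p,d,W=cloud("top"); crop(p,245,115,385,255,4,"pics/t15.png"); cv2.imwrite("pics/t15f.png",p[:,:,::-1])
r=rk(W)
for a,b in((.085,.115),(.115,.16),(.16,.25)):
  q=r[(r[:,0]>.02)&(r[:,0]<.1)&(r[:,1]>.0)&(r[:,2]>max(a,.123))&(r[:,2]<b)&(r[:,1]<.14)]
  if len(q): print(a,len(q),np.percentile(q,[2,50,98],axis=0).round(3).tolist())
q=r[(r[:,0]>-.05)&(r[:,0]<.15)&(r[:,1]>.005)&(r[:,1]<.097)&(r[:,2]>.11)]; print(np.percentile(q,[1,99],axis=0).round(3).tolist())
print(monitor.observe()["clock"],monitor.observe()["position"])
E
```

```text
clock: 16.55
position: [0.6478, 0.1069, 0.2516]
ee_rot: [-0.136, 3.137, 0.001]
force: [1.2, 0.0, 0.2]
width: 0.008
clock: 17.05
position: [0.4941, 0.2803, 0.2505]
ee_rot: [-0.138, 3.138, 0.0]
force: [0.1, 1.2, 0.9]
width: 0.004
clock: 17.45
position: [0.3695, 0.2886, 0.2504]
ee_rot: [0.144, -3.136, -0.0]
force: [0.5, -0.3, 0.3]
width: 0.005
0.115 289 [[0.022, 0.03, 0.123], [0.056, 0.08, 0.127], [0.092, 0.113, 0.132]]
[[-0.008, 0.016, 0.111], [0.144, 0.095, 0.13]]
17.55 [0.37396384 0.28875011 0.25093224]
```

View pics/s15.png

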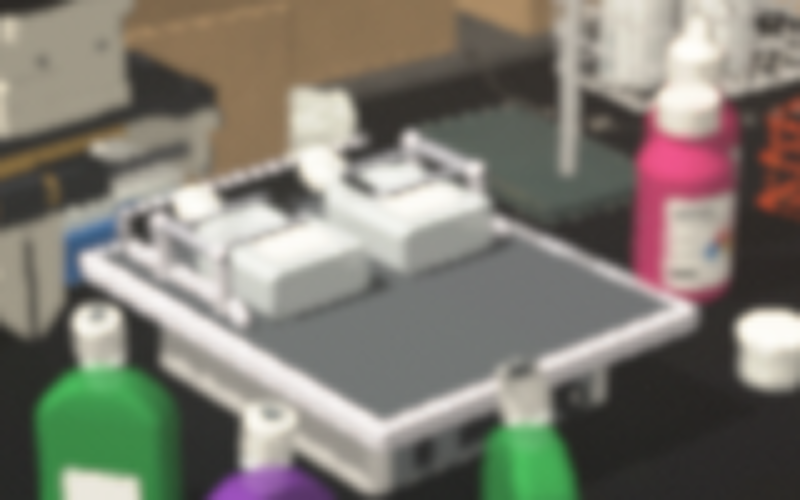

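View pics/t15.png

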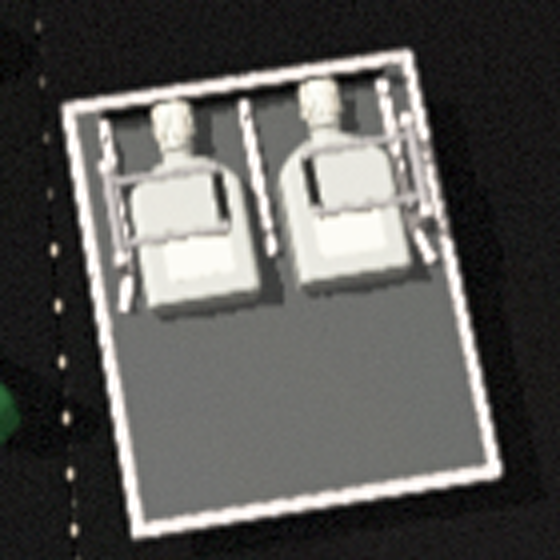

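View pics/t15f.png

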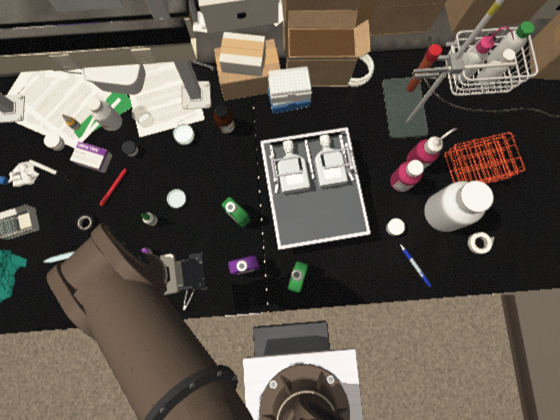

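```bash
python3 -c "
from cell import *
print(workorder.sign_off())"
```

```text
the job is handed in; nothing more can be done
None
```

The flask is loaded and its hold-down bar is shut on it; I handed the job in at about 17.6 s of the 56 s allowed.

- **Tipping:** I pushed the standing flask near its shoulder with two fingers, and it fell over its heel edge onto its broad side, patch side up, about 10° askew. It was never lifted.
- **Pushing home:** I pushed the heel end along the lane with both fingers, which squared the flask up. I stopped when the force rose to about 11 N with the cap against the stop bar.
- **Bar:** I pushed the bar over from the outside until it fell shut on its own.

**Last checks:**
- In the final pictures the flask lies straight in the left lane, with its heel at about rocker x = -8 mm against a nominal -9 mm.
- Its bar lies level on it at a height of about 0.127 m, mirroring the loaded lane.
- The loaded flask, its bar, the look-alikes and the bench items all looked unmoved; I judged that by eye and did not measure them.
- The arm stood clear of everything. No check failed.

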